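Set out the cutting kit and the sticking kit for the mosaic table

ROBOT

A 7-joint arm with a two-finger parallel gripper is mounted at the origin on the work surface. World frame = base frame: x ahead of the robot, y to its left, z up, the work surface at z = 0. Lengths are in m, angles in degrees, forces in N, time in s.
With the tool pointing down it reaches from about 0.425 to 0.925 m from the base axis. Payload 6.8 kg.
Tool frame: the origin (TCP) lies on the centre line of the jaws, within the pads' length; the fingertips stand 19 mm ahead of it and the grasp point (between the pads) is the TCP (bot.tcp_to_tips is the distance from the TCP to the fingertips, in m); x points along the fingers, z is the direction in which the jaws open and shut, and the axes are right-handed (so a half turn about x gives the same grasp; the last joint's range is limited). The gripper opens to 85 mm and grips with 20 to 120 N. Pads are 22 mm wide; open, the fingers measure 114 mm over their backs; the gripper's body (76 mm by 85 mm) begins 54 mm behind the grasp point. The pads swing forward as they close: fully open they stand 13 mm farther back than shut.
Start: joints at [70.812, 27.33, 1.283, 89.118, -0.659, 63.558, -4.761], TCP at [0.152, -0.658, 0.25] pointing down, gripper open.
Joint ranges: [-169.35, 169.35], [-19.33, 120.38], [-80.79, 83.38], [13.8, 139.57], [-78.32, 258.32], [9.67, 109.79], [-169.56, 169.56]. Speed limits (degrees/s): [136.94, 136.94, 180, 180, 180, 180, 180].

INTERFACE

Orientations are given as [roll, pitch, yaw] about the fixed x, y, z axes, in that order (R = Rz(yaw) Ry(pitch) Rx(roll)).
In Python, from workcell import bot, read_camera, camera_model gives the robot as it stands. The module is installed in compiled form; this text tells all that it offers.
- The arm moves only by the tool step_arm, never from a script. Its argument "commands" is one flat list of numbers, 5 for each row, row after row: the opening in per cent of the stroke, from 0 (shut) to 100 (fully open), then the shift along the tool's x, y, z in m, then the turn about the tool's x in degrees. A call has 1 to 8 rows; each row is the pose to reach, as a shift and turn from the pose commanded when the call began, along the tool's axes at that moment; what a row does not reach only later rows make up. A row lasts 1/12 s, in which the tool goes at most 41.7 mm and 7.16 degrees, less where a joint would pass 70% of its speed; a pose out of reach is approached as far as the arm can. A call with a gripper value outside its range is refused whole. The fingers move at their own pace and stop on an object; "newtons" is the grip in N (left out, the last holds). Time passes only in rows, so rows that repeat a pose let the fingers close. It gives the time, the measured TCP pose, the force and the opening at its end, in the units of the state.
- bot.read_state(): the state, without advancing time (a new reading comes with each control period).
- read_camera(name): name is "scene" or "top"; returns (picture, depth): 400x640x3 uint8, red, green, blue; 400x640 float32, m along the optical axis (not along the pixel's ray), 0 where there is no reading.
- camera_model(name): a dict with "fovy" (degrees; the focal length in pixels is half the picture's height over the tangent of half this angle, whatever the lens; pixels are square), "cx", "cy" (the principal point, pixels), "R" (3x3) and "t" (3): a world point X has camera coordinates R X + t. Camera axes: x right, y down, z forward; pixel columns grow to the right and rows downward; lengths in m; the calibration is good to about 2 mm. A picture is of the moment at which its call begins. camera_model takes no time and is no camera call.
- bot.close_job(): hands the job in, once; it reports no verdict.
The state is a dict: "time": time; "qpos": joint angles; "dq": joint speeds; "effort": joint torques, N m; "eef_pos": TCP position; "tcp_rot": TCP orientation; "contact_force": force on the tool from outside, world axes, zero at the start; "torque": the same for the moment, N m; "width": finger opening in m.
Only numpy, scipy, OpenCV 4.12 (cv2) and the standard library are available. Lean on these libraries where they do the work, as an engineer would, in place of code of your own. Each camera call takes 0.05 s, during which the arm holds its last target. There are 200 camera calls.

TASK

Make up the two mosaic kits in the blue trays: cutting kit, in the tray with two bays: the wheeled nippers lying flat along the long tool bay and the round jar of glass offcuts upright in the bay beside it; sticking kit, in the tray with three bays: the glue brush lying flat along the long tool bay, the square tub of ready-cut tiles upright in the larger of the two short bays and the small adhesive pot upright in the smaller one. Set each thing down without dropping it, and leave the wide grout pot where it stands.

Things in the scene. Friction and masses are not known exactly. Their poses are not given: they have to be found in the camera images.
- nippers_grip (a point): Wheeled glass nippers lying flat, rigid: steel head, two small cutting wheels, two red handles; 172 mm long, up to 51 wide, 17 high. This point: on the steel block between jaws and handles (28 mm wide across y, parallel from 12 mm behind to 34 mm ahead of it, 13 high), 7 mm above the underside; x points to the jaws, whose end is 73 mm ahead; the handles end 99 mm behind. z up. About 0.19 kg.
- brush_grip (a point): Flat glue brush lying flat: light wooden handle, steel ferrule, dark bristles; 166 mm long, 27 mm wide at the ferrule, 11 mm high. This point is on the handle at the balance, 5.5 mm above the underside; the handle is 15 mm wide across y here; x points to the bristles (which end 85 mm ahead; the handle ends 81 mm behind), z up. Mass about 0.06 kg.
- jar_mid (a point): Round clear jar of glass offcuts with a black screw lid, 56 mm diameter, 75 mm tall, straight sides, standing upright. This point is its centre, 37.5 mm above its underside; z up. Mass about 0.22 kg.
- tub_mid (a point): Square clear tub of ready-cut tiles with a flat white lid, 56 by 56 mm and 50 mm tall, straight sides, standing upright. This point is its centre, 25 mm above its underside; x and y run square to its sides, z up. Mass about 0.14 kg.
- pot_mid (a point): Small round white pot of adhesive with a grey snap lid, 44 mm diameter, 46 mm tall, straight sides, standing upright. This point is its centre, 23 mm above its underside; z up. Mass about 0.07 kg.
- grout_mid (a point): Wide round white pot of grout, not needed for the kits: 68 mm diameter, 38 mm tall, with the same grey snap lid as the small pot. This point is its centre, 19 mm above its underside.
- tray_cut: Blue plastic tray, fixed, 223 (x) by 180 (y) by 20 mm high; floor and walls 4 mm thick. Origin: centre of its underside. Long tool bay on its +y side: 215 by 82 mm inside, middle at (0, 45) mm. This one, for the cutting kit, has two bays: on the -y side one undivided bay 215 by 86 mm inside, middle at (0, -43) mm.
- tray_stick: Blue plastic tray, fixed, 223 (x) by 180 (y) by 20 mm high; floor and walls 4 mm thick. Origin: centre of its underside. Long tool bay on its +y side: 215 by 82 mm inside, middle at (0, 45) mm. This one, for the sticking kit, has three bays: on the -y side two short bays 86 mm wide: the larger 117 mm long, middle at (-49, -43) mm; the smaller 93 mm long, middle at (61, -43) mm.
Not all that is in view belongs to the job. Leave any red look-alike of the part that bears brush_grip alone.

How it is judged (in metres and radians):
At the end, for the whole second after the job is handed in: Nippers and brush flat (5 mm, 0.1 rad) in their trays' tool bays, within 20 degrees of lengthwise, grip point within 50 mm along, 33 mm across of the middle; jar, tub, pot upright (0.1 rad) on the floor of their bays; all released, at rest; grout pot within 30 mm of its start (x of nippers_grip in the frame of tray_cut between -0.05 and 0.05 m and y of nippers_grip in the frame of tray_cut between 0.012 and 0.078 m and z of nippers_grip in the frame of tray_cut between 0.006 and 0.016 m and angle between each of nippers_grip, brush_grip, jar_mid, tub_mid, pot_mid's own z axis and vertical below 0.1 rad and angle between the x axis of nippers_grip and the x axis of tray_cut, either way round below 0.35 rad and x of brush_grip in the frame of tray_stick between -0.05 and 0.05 m and y of brush_grip in the frame of tray_stick between 0.012 and 0.078 m and z of brush_grip in the frame of tray_stick between 0.0045 and 0.0145 m and angle between the x axis of brush_grip and the x axis of tray_stick, either way round below 0.35 rad and x of jar_mid in the frame of tray_cut between -0.09 and 0.09 m and y of jar_mid in the frame of tray_cut between -0.068 and -0.018 m and z of jar_mid in the frame of tray_cut between 0.0365 and 0.0465 m and x of tub_mid in the frame of tray_stick between -0.09 and -0.008 m and y of tub_mid in the frame of tray_stick between -0.068 and -0.018 m and z of tub_mid in the frame of tray_stick between 0.024 and 0.034 m and x of pot_mid in the frame of tray_stick between 0.026 and 0.095 m and y of pot_mid in the frame of tray_stick between -0.072 and -0.014 m and z of pot_mid in the frame of tray_stick between 0.022 and 0.032 m and linear speed of each of nippers, brush, jar, tub, pot below 0.02 m/s and distance of grout_mid from where it was at the start of the episode below 0.03 m); the robot touches nothing.
It fails at once if the grout pot is moved more than 30 mm from its place (distance of grout_mid from where it was at the start of the episode above 0.03 m).
It fails at once if one of the five things is dropped from more than about 2 cm (falls free of the fingers at over 0.6 m/s) ((linear speed of nippers above 0.6 m/s and contact force between the fingers and nippers below 0.3 N) or (linear speed of brush above 0.6 m/s and contact force between the fingers and brush below 0.3 N) or (linear speed of jar above 0.6 m/s and contact force between the fingers and jar below 0.3 N) or (linear speed of tub above 0.6 m/s and contact force between the fingers and tub below 0.3 N) or (linear speed of pot above 0.6 m/s and contact force between the fingers and pot below 0.3 N)).
It also fails if it takes over 120 s, if anything falls off the work surface, if the arm or the gripper's body presses on something with over 40 N, if the wrist force passes 120 N, or if a joint passes its speed limit or range.

## Working session

There is one attempt and no reset: what is moved stays moved. The work goes in short steps, Python scripts to look and compute and a tool call to move; the robot and the scene stay as the last step left them, time stands still between calls to the robot, and variables do not carry over. Pictures are saved under pics/ and viewed, about 12 in all and at most 16, crops included, and the job is handed in when it is done.

Besides the shell and the picture viewer there is one more tool, called after "Request:" as name(argument=value, ...) on one line, values as JSON. step_arm: Moves the arm, as the interface text tells. Its arguments: {"type":"object","properties":{"commands":{"type":"array"},"newtons":{"type":"number"}},"required":["commands"]}

```bash
mkdir -p pics; python3 - <<'E'
from workcell import bot, read_camera, camera_model
import cv2,numpy as np
for n in("scene","top"):
    p,d=read_camera(n); np.savez(f"pics/{n}0.npz",p=p,d=d); cv2.imwrite(f"pics/{n}0.png",p[:,:,::-1])
    m=camera_model(n); print(n,m["fovy"],m["cx"],m["cy"],np.round(m["R"],3).tolist(),m["t"], (d==0).mean(), [k for k in m])
s=bot.read_state(); print({k:np.round(v,3).tolist() for k,v in s.items()},bot.tcp_to_tips)
E
```

```text
scene 48.418099309258885 317.7368417582378 202.77280640574895 [[0.817, 0.576, -0.012], [0.476, -0.687, -0.548], [-0.324, 0.442, -0.836]] [-0.3578112  -0.20043895  1.35176765] 0.0038125 ['fovy', 'cx', 'cy', 'R', 't']
top 50.20310842299444 321.15044492706846 196.56161878421022 [[0.026, -0.999, -0.019], [-0.982, -0.022, -0.188], [0.187, 0.024, -0.982]] [-0.01669084  0.43511903  0.9778004 ] 0.00405078125 ['fovy', 'cx', 'cy', 'R', 't']
{'time': 0.1, 'qpos': [70.813, 27.371, 1.28, 89.174, -0.659, 63.56, -4.762], 'dq': [0.058, -0.259, 0.115, -0.147, -0.06, -0.031, 0.067], 'effort': [0.003, -59.776, 1.613, -28.195, 0.013, 0.005, -0.0], 'eef_pos': [0.152, -0.657, 0.249], 'tcp_rot': [-176.275, 89.903, 106.719], 'contact_force': [-0.012, -0.209, -0.012], 'torque': [-0.032, 0.004, 0.002], 'width': 0.085} 0.019
```

View pics/top0.png

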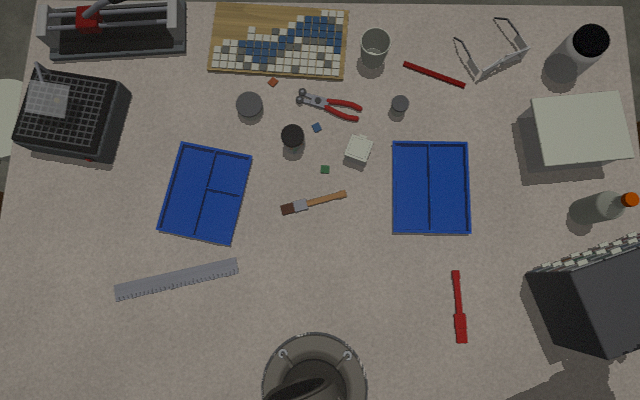

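View pics/scene0.png

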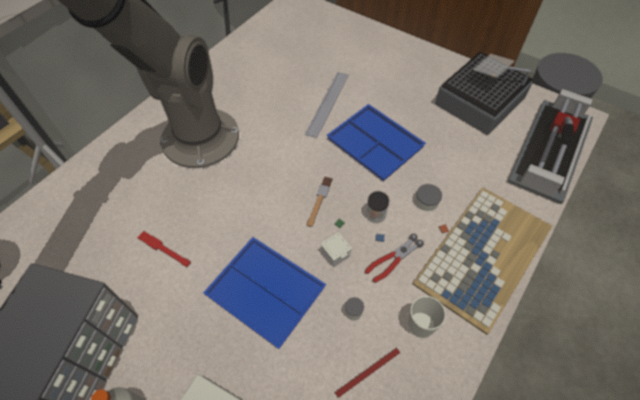

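Candidates (top view):
- **Jar:** the black lid at (292,135). The other black top, at (590,40), is a tall flask.
- **Tub:** the white lid at (358,148). The white box at (580,128) is far too large.
- **Small pot:** (399,104). The same grey lid at (249,104) is the wider grout pot, and the cup is at (374,45).
- **Nippers:** (328,104).
- **Brush:** the wooden one at (313,203). The red look-alike is at (459,305) and the red stick at (434,74).
- **Trays:** three bays at (205,193), two bays at (431,188).

```bash
cat > h.py <<'E'
import numpy as np,cv2
from workcell import bot, read_camera, camera_model
def cloud(n,d):
    m=camera_model(n);f=200/np.tan(np.radians(m["fovy"]/2));v,u=np.mgrid[:400,:640]
    P=np.stack([(u-m["cx"])/f*d,(v-m["cy"])/f*d,d],-1)-np.array(m["t"])
    return P@np.array(m["R"])      # R^T (p-t)
def ray(n,uv,z):
    m=camera_model(n);f=200/np.tan(np.radians(m["fovy"]/2));R=np.array(m["R"]);uv=np.atleast_2d(uv).astype(float)
    D=np.c_[(uv[:,0]-m["cx"])/f,(uv[:,1]-m["cy"])/f,np.ones(len(uv))]@R;C=-R.T@np.array(m["t"])
    return C+D*((z-C[2])/D[:,2])[:,None]
def rect(X):
    (c,s,a)=cv2.minAreaRect((X[:,:2]*1000).astype(np.float32)); return np.round(c,1),np.round(s,1),round(a,1)
E
python3 - <<'E'
from h import *
D=np.load("pics/top0.npz");p,d=D["p"],D["d"];W=cloud("top",d)
hsv=cv2.cvtColor(p,cv2.COLOR_RGB2HSV)
def win(a,b,c,e):
    m=np.zeros((400,640),bool);m[b:e,a:c]=1;return m
print("table z",[np.round(W[y,x],3).tolist() for x,y in((330,230),(340,280),(200,120),(450,120),(100,300),(560,200))])
blue=(hsv[...,0]>105)&(hsv[...,0]<125)&(hsv[...,1]>150)
for nm,w in(("stick",win(150,135,260,250)),("cut",win(385,135,480,240))):
    m=blue&w; ct=max(cv2.findContours(m.astype(np.uint8),0,1)[0],key=cv2.contourArea)[:,0]
    print(nm,"ray rim",rect(ray("top",ct,.02)),"cloud rim",rect(W[m&(W[...,2]>.014)]),"zs",np.percentile(W[m][:,2],[2,50,98]).round(4))
for nm,w,h in(("jar",win(275,118,310,158),.075),("tub",win(340,128,378,170),.05),("pot",win(386,92,414,122),.046),("grout",win(232,88,268,128),.038)):
    z=W[...,2]; m=w&(abs(z-h)<.006)&(d>0); ct=np.argwhere(m)[:,::-1]
    print(nm,m.sum(),"zmed",np.median(z[m]).round(4),"cloud",rect(W[m]),"ray",rect(ray("top",ct,h)))
for nm,w,h in(("nip",win(290,80,370,128),.01),("brush",win(275,185,355,220),.007)):
    m=w&(W[...,2]>.005)&(d>0)
    n,l,st,_=cv2.connectedComponentsWithStats(m.astype(np.uint8));k=1+np.argmax(st[1:,4]);m=l==k
    print(nm,m.sum(),"cloud",rect(W[m]),np.percentile(W[m][:,2],[50,95]).round(4))
for nm,uv in(("cab",(600,290)),("cabL",(527,285)),("box",(580,128)),("flask",(590,40)),("cup",(374,45)),("press",(95,20)),("bottle",(630,200)),("board",(280,15)),("grid",(70,100))):print(nm,W[uv[1],uv[0]].round(3))
def crop(a,b,c,e,k):return cv2.resize(p[b:e,a:c,::-1],None,fx=k,fy=k,interpolation=2)
cv2.imwrite("pics/crop1.png",np.vstack([crop(230,80,420,220,4)]))
E
```

```text
table z [[0.361, -0.029, -0.002], [0.241, -0.056, -0.002], [0.638, 0.313, 0.0], [0.651, -0.33, -0.002], [0.179, 0.519, -0.001], [0.448, -0.591, 0.001]]
stick ray rim (array([445.2, 281.4]), array([185.6, 227.6]), 79.3) cloud rim (array([414.7, 159.3]), array([450.6, 237.8]), 75.9) zs [-0.0008  0.0036  0.0213]
cut ray rim (array([ 472.1, -271.8]), array([227.9, 183.7]), 0.1) cloud rim (array([ 416.1, -196.8]), array([340.7, 335.8]), 0.4) zs [-0.0005  0.0037  0.0215]
jar 409 zmed 0.074 cloud (array([577.3,  65.7]), array([52.9, 53.4]), 46.1) ray (array([576.5,  65. ]), array([54.1, 52.8]), 45.6)
tub 559 zmed 0.0494 cloud (array([559.4, -94.8]), array([56.6, 64.6]), 70.5) ray (array([558.3, -94.5]), array([56.5, 64.5]), 70.4)
pot 239 zmed 0.0448 cloud (array([ 675.4, -195.4]), array([42.1, 43.9]), 64.9) ray (array([ 672.9, -196.1]), array([41.8, 44.7]), 89.7)
grout 542 zmed 0.0371 cloud (array([669.6, 181.6]), array([66.9, 65. ]), 28.3) ray (array([669.3, 181.4]), array([67.3, 65.9]), 36.8)
nip 735 cloud (array([684.2, -18.8]), array([170. ,  50.5]), 73.0) [0.0119 0.0159]
brush 535 cloud (array([429.9,  13.2]), array([ 27.6, 164.9]), 17.4) [0.0094 0.0126]
cab [ 0.236 -0.546  0.199]
cabL [ 0.241 -0.499 -0.001]
box [ 0.595 -0.593  0.105]
flask [ 0.795 -0.613  0.139]
cup [ 0.849 -0.134  0.013]
press [0.868 0.575 0.079]
bottle [ 0.416 -0.635  0.179]
board [0.936 0.118 0.009]
grid [0.652 0.607 0.082]
```

View pics/crop1.png

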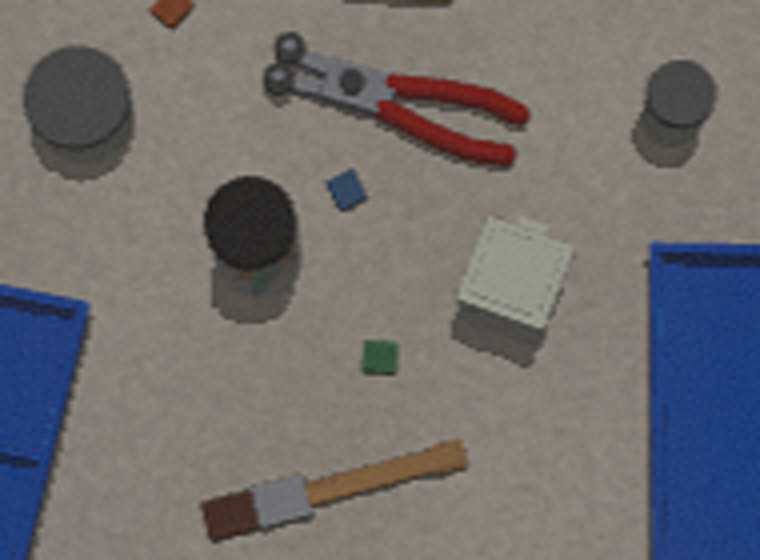

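Crop confirms the choices: wood brush with bristles to the lower left, nippers with jaws to the upper left, and a tub whose lid tab faces image-up. Next I refine the trays, since the side the divider is offset to decides the two-bay tray's direction.

```bash
cat >> h.py <<'E'
from scipy.spatial.transform import Rotation as Ro
def go(xyz,jaw=None,s=None):
    """shift in tool axes (m) and turn about tool x (deg) to xyz, jaw line (tool z) at world angle jaw (mod 180)"""
    s=s or bot.read_state();R=Ro.from_euler("xyz",s["tcp_rot"],degrees=True).as_matrix()
    a=np.degrees(np.arctan2(R[1,2],R[0,2]))
    sh=R.T@(np.array(xyz)-s["eef_pos"]); t=0 if jaw is None else -((jaw-a+90)%180-90)  # tool x down: + turn = - world yaw
    print("t%.2f pos"%s["time"],np.round(s["eef_pos"],4),"jaw %.1f"%a,"tilt %.2f"%np.degrees(np.arccos(min(1,-R[2,0]))),"w %.4f"%s["width"],"F",np.round(s["contact_force"],1),"-> shift",np.round(sh,4),"turn %.1f"%t, "q7 %.0f"%s["qpos"][6]);return sh,t
E
python3 - <<'E'
from h import *
def rotm(a):a=np.radians(a);return np.array([[np.cos(a),-np.sin(a)],[np.sin(a),np.cos(a)]])
for n in("top","scene"):
    D=np.load(f"pics/{n}0.npz");p,d=D["p"],D["d"];W=cloud(n,d);hsv=cv2.cvtColor(p,cv2.COLOR_RGB2HSV)
    blue=(hsv[...,0]>105)&(hsv[...,0]<125)&(hsv[...,1]>150)
    for nm,c,yaw in(("cut",(.4721,-.2718),.1),("stick",(.4452,.2814),-10.7)):
        L=(W[...,:2]-c)@rotm(yaw); z=W[...,2]; b=blue&(abs(L[...,0])<.125)&(abs(L[...,1])<.105)
        rim=b&(z>.015)&(z<.026); q=L[rim]*1000
        mid=abs(q[:,0])<95
        hst=lambda v:np.histogram(v,np.arange(-116,118,4))[0]
        def band(v,lo,hi):w=v[(v>lo)&(v<hi)];return round(float(np.median(w)),1),len(w)
        print(n,nm,"x rims",band(q[abs(q[:,1])<80,0],-120,-103),band(q[abs(q[:,1])<80,0],103,120),"y rims",band(q[mid,1],-100,-80),band(q[mid,1],-15,15),band(q[mid,1],80,100))
        if nm=="stick":print("  cross x:",band(q[(q[:,1]<-10)&(q[:,1]>-78),0],-60,60))
        print("  blue extent",np.percentile(L[b][:,0]*1000,[.3,99.7]).round(1),np.percentile(L[b][:,1]*1000,[.3,99.7]).round(1))
    nip=(z>.005)&(z<.03)&(abs(W[...,0]-.684)<.09)&(abs(W[...,1]+.019)<.1)&(d>0)
    print(n,"nip",rect(W[nip]));br=(z>.004)&(z<.03)&(abs(W[...,0]-.43)<.05)&(abs(W[...,1]-.013)<.1);print("brush",rect(W[br]))
    for o,c,h in(("jar",(.577,.065),.075),("tub",(.558,-.094),.05),("pot",(.674,-.196),.046)):
        m=(abs(z-h)<.005)&(np.hypot(W[...,0]-c[0],W[...,1]-c[1])<.05);print(o,rect(W[m]))
go([.577,.065,.25],0)
E
```

```text
top cut x rims (-110.3, 185) (110.6, 167) y rims (-89.2, 186) (1.4, 144) (88.7, 210)
  blue extent [-113.1  113.5] [-91.5  91.4]
top stick x rims (-110.3, 188) (111.0, 145) y rims (-89.2, 191) (1.7, 134) (89.8, 202)
  cross x: (12.3, 46)
  blue extent [-113.2  113.4] [-91.7  92.7]
top nip (array([692.6, -17.1]), array([193.2, 162.4]), 89.9)
brush (array([427.7,  10.2]), array([168.4,  71.9]), 86.9)
jar (array([577.4,  65.8]), array([52.5, 53.4]), 46.4)
tub (array([559.4, -94.8]), array([56.6, 64.6]), 70.5)
pot (array([ 675. , -195.4]), array([42.7, 42.7]), 15.4)
scene cut x rims (-105.6, 56) (112.7, 162) y rims (-89.9, 162) (-0.0, 151) (85.6, 85)
  blue extent [-106.3  114.8] [-91.8  86.6]
scene stick x rims (-105.2, 1) (113.8, 112) y rims (-89.3, 122) (1.6, 75) (86.9, 5)
  cross x: (15.8, 38)
  blue extent [-103.3  117. ] [-93.   86.3]
scene nip (array([685.6, -13.8]), array([180. , 183.5]), 1.2)
brush (array([428.1,   9.6]), array([ 95.8, 191.5]), 2.0)
jar (array([579.7,  64.2]), array([53.1, 52.7]), 29.5)
tub (array([561.3, -95.7]), array([57.5, 63.6]), 69.5)
pot (array([ 677.6, -196.3]), array([41.1, 43.5]), 33.0)
t0.10 pos [ 0.1517 -0.6572  0.2494] jaw -77.0 tilt 0.10 w 0.0852 F [-0.  -0.2 -0. ] -> shift [ 4.000e-04  5.769e-01 -6.081e-01] turn -77.0 q7 -5
```

Both views put the divider about 2 mm towards world +y, so both trays have +y along world +y (yaws 0° and −10.7°). Nippers first.

```bash
python3 - <<'E'
from h import *
print(ray("top",[317.8,100.5],.015).round(4))
go([.689,-.002,.31],-17)
E
```

```text
[[0.6904 0.0095 0.015 ]]
t0.10 pos [ 0.1517 -0.6572  0.2494] jaw -77.0 tilt 0.10 w 0.0852 F [-0.  -0.2 -0. ] -> shift [-0.0598  0.6709 -0.5177] turn -60.0 q7 -5
```

Request:
step_arm(commands=[100,-0.06,0,0,0,100,-0.06,0,0,0,100,-0.06,0.671,-0.518,-60,100,-0.06,0.671,-0.518,-60,100,-0.06,0.671,-0.518,-60,100,-0.06,0.671,-0.518,-60,100,-0.06,0.671,-0.518,-60,100,-0.06,0.671,-0.518,-60], newtons=40)

```text
time: 0.77
eef_pos: [0.3109, -0.4624, 0.3101]
tcp_rot: [-165.0, 90.0, 161.3]
contact_force: [0.6, -0.6, -0.1]
width: 0.0853
```

```bash
python3 -c "
from h import *
go([.689,-.002,.31],-17)"
```

```text
t0.77 pos [ 0.3109 -0.4624  0.3101] jaw -33.7 tilt 0.03 w 0.0853 F [ 0.6 -0.6 -0.1] -> shift [-0.      0.5928  0.0592] turn -16.7 q7 13
```

Request:
step_arm(commands=[100,0,0.59,0.059,-17,100,0,0.59,0.059,-17,100,0,0.59,0.059,-17,100,0,0.59,0.059,-17,100,0,0.59,0.059,-17,60,0,0.59,0.059,-17,60,0,0.59,0.059,-17,60,0,0.59,0.059,-17])

```text
time: 1.43
eef_pos: [0.5241, -0.2064, 0.3101]
tcp_rot: [-148.8, 90.0, -165.9]
contact_force: [0.9, -0.5, -0.6]
width: 0.0518
```

Request:
step_arm(commands=[60,0.1,0.25,0,0,60,0.1,0.25,0,0,60,0.1,0.25,0,0,60,0.1,0.25,0,0,60,0.1,0.25,0,0,60,0.1,0.25,0,0,60,0.1,0.25,0,0,60,0.1,0.25,0,0])

```text
time: 2.1
eef_pos: [0.5958, 0.0374, 0.2081]
tcp_rot: [150.6, 89.7, 134.1]
contact_force: [0.6, -0.0, 0.4]
width: 0.0511
```

```bash
python3 -c "
from h import *
go([.689,-.002,.06],-17)"
```

```text
t2.10 pos [0.5958 0.0374 0.2081] jaw -16.6 tilt 0.26 w 0.0511 F [ 0.6 -0.   0.4] -> shift [ 0.1477 -0.0115  0.1012] turn 0.4 q7 -38
```

Request:
step_arm(commands=[60,0.03,-0.011,0.101,0,60,0.06,-0.011,0.101,0,60,0.1,-0.011,0.101,0,60,0.14,-0.011,0.101,0,60,0.148,-0.011,0.101,0,60,0.148,-0.011,0.101,0,60,0.148,-0.011,0.101,0])

```text
time: 2.68
eef_pos: [0.6885, -0.0102, 0.0607]
tcp_rot: [-157.0, 89.7, -174.1]
contact_force: [0.8, 0.2, 0.4]
width: 0.051
```

```bash
python3 -c "
from h import *
go([.689,-.002,.024],-17)
p,d=read_camera('top');p2,d2=read_camera('scene')
cv2.imwrite('pics/a1.png',cv2.resize(np.hstack([p[40:180,230:400],p2[190:330,320:490]])[:,:,::-1],None,fx=2.3,fy=2.3))"
```

```text
t2.68 pos [ 0.6885 -0.0102  0.0607] jaw -17.1 tilt 0.25 w 0.0510 F [0.8 0.2 0.4] -> shift [ 0.0367  0.0081 -0.0018] turn -0.1 q7 -38
```

View pics/a1.png

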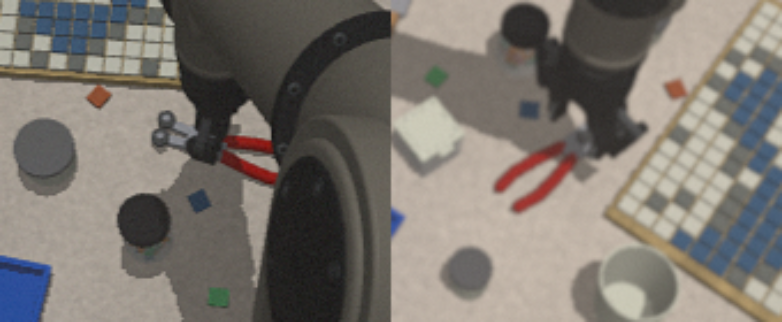

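The fingers straddle the steel block: (208,140) in the left panel, (600,140) in the right. Descending and closing.

Request:
step_arm(commands=[60,0.01,0.008,-0.002,0,60,0.02,0.008,-0.002,0,60,0.03,0.008,-0.002,0,60,0.036,0.008,-0.002,0,60,0.037,0.008,-0.002,0,60,0.037,0.008,-0.002,0])

```text
time: 3.28
eef_pos: [0.6898, -0.0011, 0.0245]
tcp_rot: [-151.2, 89.9, -168.3]
contact_force: [0.8, 0.0, -0.1]
width: 0.0511
```

Request:
step_arm(commands=[20,0,0,0,0,20,0,0,0,0,20,0,0,0,0,20,0,0,0,0,20,0,0,0,0], newtons=40)

```text
time: 3.7
eef_pos: [0.6907, -0.001, 0.0259]
tcp_rot: [6.9, 90.0, -10.1]
contact_force: [-1.2, -0.6, 3.5]
width: 0.0261
```

```bash
python3 -c "
from h import *
s=bot.read_state();go([.689,-.002,.16],-17);go([.472,-.227,.16],90)"
```

```text
t3.70 pos [ 0.6907 -0.001   0.0259] jaw -17.0 tilt 0.04 w 0.0261 F [-1.2 -0.6  3.5] -> shift [-0.1341 -0.0014 -0.0012] turn -0.0 q7 -39
t3.70 pos [ 0.6907 -0.001   0.0259] jaw -17.0 tilt 0.04 w 0.0261 F [-1.2 -0.6  3.5] -> shift [-0.1343 -0.2802 -0.1427] turn 73.0 q7 -39
```

Request:
step_arm(commands=[20,-0.03,0,0,0,20,-0.07,0,0,0,20,-0.11,0,0,0,20,-0.12,0,0,0,20,-0.12,0,0,0])

```text
time: 4.12
eef_pos: [0.6929, -0.0006, 0.1496]
tcp_rot: [20.3, 89.6, 3.2]
contact_force: [-0.1, 0.4, -2.7]
width: 0.0268
```

```bash
python3 -c "
from h import *
go([.487,-.227,.145],90)"
```

```text
t4.12 pos [ 6.929e-01 -6.000e-04  1.496e-01] jaw -17.1 tilt 0.44 w 0.0268 F [-0.1  0.4 -2.7] -> shift [ 0.003  -0.2769 -0.1305] turn 72.9 q7 -36
```

Request:
step_arm(commands=[20,0,-0.275,-0.13,73,20,0,-0.275,-0.13,73,20,0,-0.275,-0.13,73,20,0,-0.275,-0.13,73,20,0,-0.275,-0.13,73,20,0,-0.275,-0.13,73,20,0,-0.275,-0.13,73,20,0,-0.275,-0.13,73])

```text
time: 4.78
eef_pos: [0.4782, -0.2315, 0.1428]
tcp_rot: [-94.0, 89.5, -169.2]
contact_force: [-0.2, -0.3, -2.9]
width: 0.0267
```

```bash
python3 -c "
from h import *
go([.487,-.227,.1],90)"
```

```text
t4.78 pos [ 0.4782 -0.2315  0.1428] jaw -75.2 tilt 0.45 w 0.0267 F [-0.2 -0.3 -2.9] -> shift [ 0.0427  0.01   -0.0021] turn 14.8 q7 -63
```

Request:
step_arm(commands=[20,0,0.01,-0.002,15,20,0,0.01,-0.002,15,20,0.02,0.01,-0.002,15,20,0.04,0.01,-0.002,15,20,0.06,0.01,-0.002,15,20,0.08,0.01,-0.002,15,20,0.08,0.01,-0.002,15,20,0.08,0.01,-0.002,15])

```text
time: 5.45
eef_pos: [0.4926, -0.2205, 0.0633]
tcp_rot: [-108.7, 89.7, 162.0]
contact_force: [-0.1, -0.5, -0.5]
width: 0.0264
```

```bash
python3 -c "
from h import *
go([.487,-.227,.031],90)
p,d=read_camera('top');p2,d2=read_camera('scene')
cv2.imwrite('pics/a2.png',cv2.resize(np.hstack([p[110:260,370:500],p2[210:360,190:340]])[:,:,::-1],None,fx=2.7,fy=2.7))"
```

```text
t5.45 pos [ 0.4926 -0.2205  0.0633] jaw -89.3 tilt 0.30 w 0.0264 F [-0.1 -0.5 -0.5] -> shift [ 0.0323 -0.0055  0.0065] turn 0.7 q7 -78
```

View pics/a2.png

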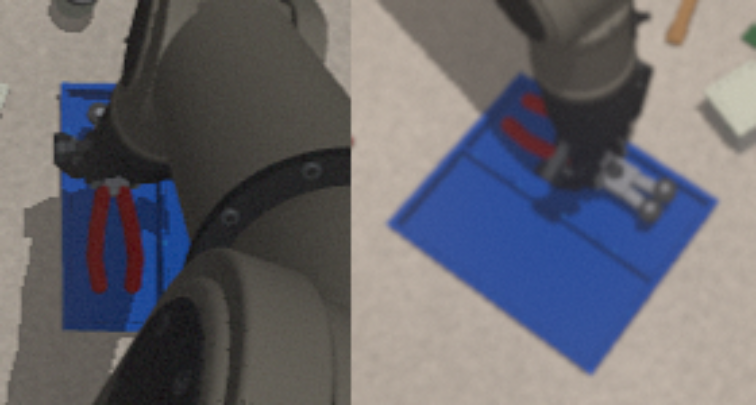

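Nippers hang level over the tool bay, lengthwise. Lowering.

Request:
step_arm(commands=[20,0.005,-0.005,0.006,0,20,0.012,-0.005,0.006,0,20,0.019,-0.005,0.006,0,20,0.025,-0.005,0.006,0,20,0.028,-0.005,0.006,0,20,0.03,-0.005,0.006,0,20,0.03,-0.005,0.006,0])

```text
time: 6.13
eef_pos: [0.4895, -0.2269, 0.0347]
tcp_rot: [-119.1, 89.9, 151.6]
contact_force: [-0.2, -0.2, -1.3]
width: 0.0264
```

```bash
python3 -c "
from h import *
go([.487,-.227,.030],90)"
```

```text
t6.13 pos [ 0.4895 -0.2269  0.0347] jaw -89.3 tilt 0.05 w 0.0264 F [-0.2 -0.2 -1.3] -> shift [ 0.0047 -0.0025  0.0001] turn 0.7 q7 -78
```

Request:
step_arm(commands=[20,0.002,0,0,0,20,0.004,0,0,0,20,0.005,0,0,0,20,0.005,0,0,0])

```text
time: 6.47
eef_pos: [0.4897, -0.2272, 0.0302]
tcp_rot: [-91.4, 90.0, 179.3]
contact_force: [-0.9, 0.3, -3.1]
width: 0.0271
```

```bash
python3 -c "
from h import *
go([.487,-.227,.030],90)"
```

```text
t6.47 pos [ 0.4897 -0.2272  0.0302] jaw -89.3 tilt 0.01 w 0.0271 F [-0.9  0.3 -3.1] -> shift [ 0.0002 -0.0027 -0.0002] turn 0.7 q7 -78
```

Request:
step_arm(commands=[20,0.001,0,0,0,20,0.002,0,0,0,20,0.002,0,0,0])

```text
time: 6.72
eef_pos: [0.4898, -0.2273, 0.0297]
tcp_rot: [0.4, 90.0, -89.0]
contact_force: [-4.7, 1.2, 13.6]
width: 0.0268
```

```bash
python3 -c "
from h import *
go([.487,-.227,.15],90)"
```

```text
t6.72 pos [ 0.4898 -0.2273  0.0297] jaw -89.3 tilt 0.02 w 0.0268 F [-4.7  1.2 13.6] -> shift [-0.1203 -0.0028 -0.0002] turn 0.7 q7 -79
```

Request:
step_arm(commands=[38,-0.001,0,0,0,48,-0.001,0,0,0,48,-0.001,0,0,0,48,-0.001,0,0,0,48,-0.02,0,0,0,48,-0.06,0,0,0,48,-0.1,0,0,0,90,-0.12,0,0,0])

```text
time: 7.38
eef_pos: [0.4914, -0.2278, 0.1523]
tcp_rot: [70.1, 89.7, -19.3]
contact_force: [0.8, -0.0, -0.5]
width: 0.0516
```

```bash
python3 -c "
from h import *
go([.577,.065,.15],0)"
```

```text
t7.38 pos [ 0.4914 -0.2278  0.1523] jaw -89.3 tilt 0.27 w 0.0516 F [ 0.8 -0.  -0.5] -> shift [ 0.0022  0.089  -0.2917] turn -89.3 q7 -76
```

Request:
step_arm(commands=[100,0,0.088,-0.292,-89,100,0,0.088,-0.292,-89,100,0,0.088,-0.292,-89,100,0,0.088,-0.292,-89,100,0,0.088,-0.292,-89,100,0,0.088,-0.292,-89,100,0,0.088,-0.292,-89,100,0,0.088,-0.292,-89])

```text
time: 8.05
eef_pos: [0.5752, 0.0741, 0.1489]
tcp_rot: [97.0, 89.7, 65.7]
contact_force: [-0.0, 0.6, 0.7]
width: 0.0853
```

```bash
python3 -c "
from h import *
go([.577,.065,.15],0)
p,d=read_camera('scene');cv2.imwrite('pics/a3.png',cv2.resize(p[180:370,180:460,::-1],None,fx=2.7,fy=2.7))"
```

```text
t8.05 pos [0.5752 0.0741 0.1489] jaw -31.2 tilt 0.30 w 0.0853 F [-0.   0.6  0.7] -> shift [-0.0011 -0.0068  0.0062] turn -31.2 q7 -58
```

View pics/a3.png

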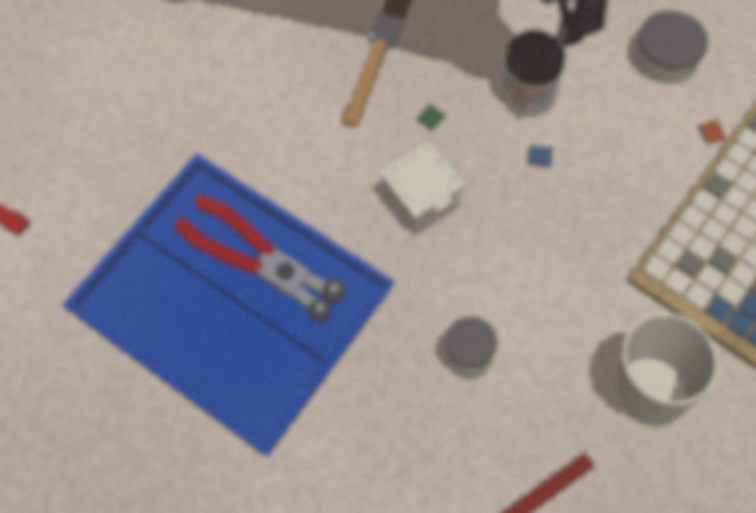

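Nippers lie flat in the long bay of the two-bay tray, e.g. head at (285,270) in this crop. On to the jar.

Request:
step_arm(commands=[100,0,-0.007,0.006,-31,100,0,-0.007,0.006,-31,100,0,-0.007,0.006,-31,100,0.03,-0.007,0.006,-31,100,0.05,-0.007,0.006,-31,100,0.06,-0.007,0.006,-31,100,0.06,-0.007,0.006,-31])

```text
time: 8.68
eef_pos: [0.5739, 0.0557, 0.0858]
tcp_rot: [-170.7, 89.7, -171.9]
contact_force: [0.2, 0.2, -0.3]
width: 0.0854
```

```bash
python3 -c "
from h import *
go([.5775,.065,.055],0)"
```

```text
t8.68 pos [0.5739 0.0557 0.0858] jaw -1.2 tilt 0.28 w 0.0854 F [ 0.2  0.2 -0.3] -> shift [0.0308 0.0094 0.0036] turn -1.2 q7 -33
```

Request:
step_arm(commands=[100,0,0.009,0.0035,0,100,0,0.009,0.0035,0,100,0,0.009,0.0035,0])

```text
time: 8.93
eef_pos: [0.5806, 0.0671, 0.0898]
tcp_rot: [19.6, 89.8, 18.6]
contact_force: [0.1, -0.5, -0.3]
width: 0.0855
```

```bash
python3 -c "
from h import *
go([.5775,.065,.055],0)"
```

```text
t8.93 pos [0.5806 0.0671 0.0898] jaw -1.0 tilt 0.17 w 0.0855 F [ 0.1 -0.5 -0.3] -> shift [ 0.0348 -0.0022 -0.0031] turn -1.0 q7 -34
```

Request:
step_arm(commands=[100,0.012,-0.001,-0.001,0,100,0.024,-0.001,-0.001,0,100,0.034,-0.001,-0.001,0,100,0.034,-0.001,-0.001,0,50,0.034,-0.001,-0.001,0,50,0.034,-0.001,-0.001,0,50,0.034,-0.001,-0.001,0,50,0.034,-0.001,-0.001,0])

```text
time: 9.6
eef_pos: [0.5787, 0.0648, 0.0548]
tcp_rot: [15.5, 89.9, 14.5]
contact_force: [0.2, -0.8, 0.4]
width: 0.0551
```

```bash
python3 -c "
from h import *
go([.5775,.065,.055],0)
go([.482,-.315,.15],0)"
```

```text
t9.60 pos [0.5787 0.0648 0.0548] jaw -1.0 tilt 0.05 w 0.0551 F [ 0.2 -0.8  0.4] -> shift [-0.0002  0.0002 -0.0012] turn -1.0 q7 -36
t9.60 pos [0.5787 0.0648 0.0548] jaw -1.0 tilt 0.05 w 0.0551 F [ 0.2 -0.8  0.4] -> shift [-0.0954 -0.3815 -0.0897] turn -1.0 q7 -36
```

Request:
step_arm(commands=[50,-0.03,0,0,0,50,-0.07,0,0,0,50,-0.1,0,0,0,50,-0.1,-0.03,-0.008,0,50,-0.1,-0.07,-0.018,0,50,-0.1,-0.11,-0.028,0,50,-0.1,-0.15,-0.038,0,50,-0.1,-0.19,-0.048,0])

```text
time: 10.27
eef_pos: [0.5257, -0.1262, 0.1544]
tcp_rot: [-102.0, 90.0, -103.0]
contact_force: [1.3, -0.8, -3.2]
width: 0.0548
```

```bash
python3 -c "
from h import *
go([.477,-.315,.15],0)"
```

```text
t10.27 pos [ 0.5257 -0.1262  0.1544] jaw -1.0 tilt 0.02 w 0.0548 F [ 1.3 -0.8 -3.2] -> shift [ 0.0045 -0.1896 -0.0454] turn -1.0 q7 -10
```

Request:
step_arm(commands=[50,0,-0.04,-0.01,0,50,0,-0.08,-0.02,0,50,0,-0.12,-0.03,0,50,0,-0.16,-0.04,0,50,0,-0.185,-0.045,0,50,0,-0.189,-0.045,0,50,0.02,-0.189,-0.045,0,50,0.03,-0.189,-0.045,0])

```text
time: 10.93
eef_pos: [0.4777, -0.3129, 0.1232]
tcp_rot: [141.7, 90.0, 140.6]
contact_force: [0.3, 0.5, -2.8]
width: 0.055
```

Request:
step_arm(commands=[50,0.02,0,0,0,50,0.04,0,0,0,50,0.05,0,0,0,50,0.05,0,0,0,50,0.05,0,0,0])

```text
time: 11.35
eef_pos: [0.4785, -0.3118, 0.0741]
tcp_rot: [137.2, 89.9, 136.2]
contact_force: [0.4, -0.5, -3.0]
width: 0.0554
```

```bash
python3 -c "
from h import *
go([.477,-.315,.0585],0)"
```

```text
t11.35 pos [ 0.4785 -0.3118  0.0741] jaw -1.0 tilt 0.08 w 0.0554 F [ 0.4 -0.5 -3. ] -> shift [ 0.0156 -0.0033 -0.0014] turn -1.0 q7 7
```

Request:
step_arm(commands=[50,0.006,-0.003,0,0,50,0.011,-0.003,0,0,50,0.014,-0.003,0,0,50,0.015,-0.003,0,0,50,0.016,-0.003,0,0,50,0.016,-0.003,0,0])

```text
time: 11.85
eef_pos: [0.4784, -0.3157, 0.0587]
tcp_rot: [-129.4, 90.0, -130.5]
contact_force: [-2.3, 0.9, 1.5]
width: 0.0551
```

```bash
python3 -c "
from h import *
go([.477,-.315,.0585],0)"
```

```text
t11.85 pos [ 0.4784 -0.3157  0.0587] jaw -1.0 tilt 0.02 w 0.0551 F [-2.3  0.9  1.5] -> shift [ 0.0002  0.0006 -0.0014] turn -1.0 q7 7
```

Request:
step_arm(commands=[75,0,0,0,0,95,0,0,0,0,95,0,0,0,0,95,-0.03,0,0,0,95,-0.07,0,0,0,95,-0.095,0,0,0,95,-0.1,0,0,0,95,-0.1,0,0,0])

```text
time: 12.52
eef_pos: [0.4799, -0.3164, 0.1607]
tcp_rot: [-33.3, 89.7, -34.4]
contact_force: [-0.2, 0.1, -0.0]
width: 0.0812
```

```bash
python3 -c "
from h import *
go([.6745,-.196,.12],-10.7)"
```

```text
t12.52 pos [ 0.4799 -0.3164  0.1607] jaw -1.0 tilt 0.28 w 0.0812 F [-0.2  0.1 -0. ] -> shift [0.0412 0.124  0.1922] turn 9.7 q7 11
```

Request:
step_arm(commands=[80,0,0.025,0.038,7,80,0,0.048,0.074,10,80,0,0.071,0.11,10,80,0,0.094,0.146,10,80,0.01,0.114,0.177,10,80,0.03,0.124,0.192,10,80,0.04,0.124,0.192,10,80,0.04,0.124,0.192,10])

```text
time: 13.18
eef_pos: [0.6708, -0.1927, 0.1131]
tcp_rot: [173.1, 89.6, 162.2]
contact_force: [-0.4, -1.2, -0.5]
width: 0.0679
```

Request:
step_arm(commands=[80,0,0,0,0,80,0,0,0,0])

```text
time: 13.35
eef_pos: [0.6716, -0.1968, 0.1181]
tcp_rot: [-128.8, 89.9, -139.9]
contact_force: [1.0, -0.2, 0.7]
width: 0.0683
```

```bash
python3 -c "
from h import *
go([.6745,-.196,.038],-10.7)
p,d=read_camera('top');p2,d2=read_camera('scene')
cv2.imwrite('pics/a4.png',cv2.resize(np.hstack([p[70:250,370:490],p2[210:390,190:400]])[:,:,::-1],None,fx=2.3,fy=2.3))"
```

```text
t13.35 pos [ 0.6716 -0.1968  0.1181] jaw -11.1 tilt 0.09 w 0.0683 F [ 1.  -0.2  0.7] -> shift [0.0801 0.0014 0.0027] turn -0.4 q7 -15
```

View pics/a4.png

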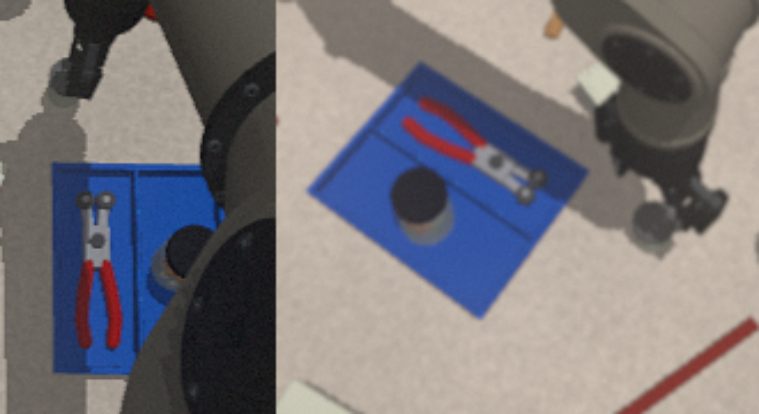

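Jar upright in its bay at (420,205), nippers beside it, and the gripper is above the small pot at (655,225). Descending.

Request:
step_arm(commands=[80,0.02,0.001,0.003,0,80,0.04,0.001,0.003,0,80,0.06,0.001,0.003,0,80,0.075,0.001,0.003,0,80,0.079,0.001,0.003,0,80,0.08,0.001,0.003,0,80,0.08,0.001,0.003,0])

```text
time: 14.03
eef_pos: [0.6762, -0.195, 0.0391]
tcp_rot: [-0.5, 89.9, -11.5]
contact_force: [0.2, -0.4, -0.5]
width: 0.0685
```

Request:
step_arm(commands=[38,0,0,0,0,38,0,0,0,0,38,0,0,0,0,38,0,0,0,0,38,0,0,0,0], newtons=30)

```text
time: 14.45
eef_pos: [0.6768, -0.1949, 0.0399]
tcp_rot: [-5.4, 89.9, -16.4]
contact_force: [-0.8, 0.5, 6.1]
width: 0.0429
```

```bash
python3 -c "
from h import *
go([.6745,-.196,.14],-10.7)
go([.499,.2276,.14],-10.7)"
```

```text
t14.45 pos [ 0.6768 -0.1949  0.0399] jaw -11.0 tilt 0.14 w 0.0429 F [-0.8  0.5  6.1] -> shift [-0.1001 -0.0016 -0.0018] turn -0.3 q7 -17
t14.45 pos [ 0.6768 -0.1949  0.0399] jaw -11.0 tilt 0.14 w 0.0429 F [-0.8  0.5  6.1] -> shift [-0.1008  0.3806 -0.2552] turn -0.3 q7 -17
```

Request:
step_arm(commands=[38,-0.03,0,0,0,38,-0.065,0,0,0,38,-0.1,0.01,-0.005,0,38,-0.1,0.04,-0.027,0,38,-0.1,0.074,-0.05,0,38,-0.1,0.108,-0.073,0,38,-0.1,0.142,-0.095,0,38,-0.1,0.176,-0.118,0])

```text
time: 15.12
eef_pos: [0.5926, 0.002, 0.1386]
tcp_rot: [-7.9, 90.0, -19.0]
contact_force: [0.3, -0.0, -1.1]
width: 0.0428
```

Request:
step_arm(commands=[38,0,0.034,-0.023,0,38,0,0.068,-0.046,0,38,0,0.102,-0.069,0,38,0,0.136,-0.092,0,38,0,0.17,-0.115,0,38,0,0.19,-0.128,0,38,0,0.2,-0.135,0,38,0,0.2,-0.135,0])

```text
time: 15.78
eef_pos: [0.4979, 0.2261, 0.1387]
tcp_rot: [97.2, 89.9, 86.5]
contact_force: [0.6, 0.3, 0.2]
width: 0.0427
```

```bash
python3 -c "
from h import *
go([.497,.228,.07],-10.7)"
```

```text
t15.78 pos [0.4979 0.2261 0.1387] jaw -10.7 tilt 0.09 w 0.0427 F [0.6 0.3 0.2] -> shift [ 0.0687  0.0016 -0.0012] turn -0.0 q7 -59
```

Request:
step_arm(commands=[38,0.02,0.001,-0.001,0,38,0.045,0.001,-0.001,0,38,0.07,0.001,-0.001,0,38,0.082,0.001,-0.001,0,38,0.088,0.001,-0.001,0,38,0.09,0.001,-0.001,0,38,0.09,0.001,-0.001,0])

```text
time: 16.37
eef_pos: [0.4993, 0.2235, 0.0486]
tcp_rot: [-9.0, 90.0, -20.1]
contact_force: [-0.2, 0.0, -0.2]
width: 0.0431
```

```bash
python3 -c "
from h import *
go([.497,.228,.044],-10.7)"
```

```text
t16.37 pos [0.4993 0.2235 0.0486] jaw -11.1 tilt 0.02 w 0.0431 F [-0.2  0.  -0.2] -> shift [ 0.0046  0.004  -0.0031] turn -0.4 q7 -64
```

Request:
step_arm(commands=[38,0.002,0.003,-0.001,0,38,0.004,0.003,-0.001,0,38,0.005,0.003,-0.001,0,38,0.006,0.003,-0.001,0,38,0.006,0.003,-0.001,0])

```text
time: 16.78
eef_pos: [0.4987, 0.2277, 0.0438]
tcp_rot: [16.4, 89.9, 5.4]
contact_force: [-3.0, -0.0, 11.1]
width: 0.0429
```

```bash
python3 -c "
from h import *
go([.497,.228,.044],-10.7)"
```

```text
t16.78 pos [0.4987 0.2277 0.0438] jaw -11.0 tilt 0.09 w 0.0429 F [-3.  -0.  11.1] -> shift [-0.0002  0.     -0.0017] turn -0.3 q7 -65
```

Pot is on the bay floor (11 N contact). Releasing and rising, then the tub.

Request:
step_arm(commands=[60,-0.001,0,0,0,75,-0.001,0,0,0,75,-0.001,0,0,0,75,-0.03,0,0,0,75,-0.06,0,0,0,75,-0.09,0,0,0,95,-0.1,0,0,0,95,-0.1,0,0,0])

```text
time: 17.45
eef_pos: [0.4999, 0.228, 0.1451]
tcp_rot: [33.9, 89.7, 22.8]
contact_force: [0.5, 0.3, -1.6]
width: 0.0811
```

```bash
python3 -c "
from h import *
go([.5555,-.0938,.13],70.3)"
```

```text
t17.45 pos [0.4999 0.228  0.1451] jaw -11.1 tilt 0.31 w 0.0811 F [ 0.5  0.3 -1.6] -> shift [ 0.0147 -0.3052  0.1162] turn -81.4 q7 -59
```

Request:
step_arm(commands=[100,0,-0.035,0.013,-7,100,0,-0.073,0.028,-14,100,0,-0.111,0.042,-21,100,0,-0.149,0.057,-28,100,0,-0.187,0.071,-35,100,0,-0.225,0.086,-42,100,0,-0.26,0.1,-49,100,0,-0.28,0.107,-56])

```text
time: 18.12
eef_pos: [0.5491, -0.0742, 0.1404]
tcp_rot: [173.8, 89.8, -141.8]
contact_force: [-0.6, -0.6, -0.7]
width: 0.0855
```

```bash
python3 -c "
from h import *
go([.5565,-.094,.12],70.3)"
```

```text
t18.12 pos [ 0.5491 -0.0742  0.1404] jaw 44.4 tilt 0.17 w 0.0855 F [-0.6 -0.6 -0.7] -> shift [ 0.0204 -0.0193 -0.0085] turn -25.9 q7 23
```

Request:
step_arm(commands=[100,0,-0.012,-0.006,-7,100,0,-0.019,-0.0085,-14,100,0,-0.019,-0.0085,-21,100,0.01,-0.019,-0.0085,-26,100,0.02,-0.019,-0.0085,-26,100,0.02,-0.019,-0.0085,-26,100,0.02,-0.019,-0.0085,-26])

```text
time: 18.7
eef_pos: [0.5558, -0.0875, 0.1208]
tcp_rot: [96.0, 89.8, 166.3]
contact_force: [-0.1, -0.0, 0.1]
width: 0.0853
```

```bash
python3 -c "
from h import *
go([.5565,-.094,.04],70.3)
"
```

```text
t18.70 pos [ 0.5558 -0.0875  0.1208] jaw 70.3 tilt 0.17 w 0.0853 F [-0.1 -0.   0.1] -> shift [ 0.0808 -0.0031 -0.0058] turn -0.0 q7 46
```

Request:
step_arm(commands=[100,0.015,-0.003,-0.006,0,100,0.03,-0.003,-0.006,0,100,0.045,-0.003,-0.006,0,100,0.045,-0.003,-0.006,0])

```text
time: 19.03
eef_pos: [0.5553, -0.0946, 0.0736]
tcp_rot: [104.9, 89.7, 175.3]
contact_force: [0.2, -1.1, 0.4]
width: 0.0852
```

```bash
python3 -c "
from h import *
go([.5565,-.094,.041],70.3)
"
```

```text
t19.03 pos [ 0.5553 -0.0946  0.0736] jaw 70.4 tilt 0.31 w 0.0852 F [ 0.2 -1.1  0.4] -> shift [ 0.0326 -0.0011  0.001 ] turn 0.1 q7 44
```

Request:
step_arm(commands=[100,0.012,-0.001,0.001,0,100,0.024,-0.001,0.001,0,100,0.032,-0.001,0.001,0,100,0.033,-0.001,0.001,0,100,0.033,-0.001,0.001,0])

```text
time: 19.45
eef_pos: [0.5586, -0.0936, 0.0436]
tcp_rot: [97.0, 89.9, 167.5]
contact_force: [-0.6, 0.4, 0.2]
width: 0.0852
```

Request:
step_arm(commands=[50,0,0,0,0,50,0,0,0,0,50,0,0,0,0,50,0,0,0,0,50,0,0,0,0], newtons=35)

```text
time: 19.87
eef_pos: [0.5595, -0.0938, 0.045]
tcp_rot: [-81.0, 89.9, -10.6]
contact_force: [-0.6, 0.7, 5.4]
width: 0.0553
```

```bash
python3 -c "
from h import *
go([.393,.2474,.135],79.3)
"
```

```text
t19.87 pos [ 0.5595 -0.0938  0.045 ] jaw 70.4 tilt 0.08 w 0.0553 F [-0.6  0.7  5.4] -> shift [-0.0903  0.2712  0.2656] turn -8.9 q7 42
```

Request:
step_arm(commands=[50,-0.03,0,0,0,50,-0.06,0,0,0,50,-0.09,0.01,0.01,0,50,-0.09,0.035,0.034,0,50,-0.09,0.062,0.06,-3,50,-0.09,0.088,0.086,-6,50,-0.09,0.115,0.113,-9,50,-0.09,0.14,0.138,-9])

```text
time: 20.53
eef_pos: [0.4718, 0.0844, 0.1342]
tcp_rot: [138.0, 90.0, -142.4]
contact_force: [0.3, 0.5, -1.4]
width: 0.0554
```

```bash
python3 -c "
from h import *
go([.393,.2474,.135],79.3)
"
```

```text
t20.53 pos [0.4718 0.0844 0.1342] jaw 79.6 tilt 0.02 w 0.0554 F [ 0.3  0.5 -1.4] -> shift [-0.0008  0.1071  0.146 ] turn 0.3 q7 35
```

Request:
step_arm(commands=[50,0,0.021,0.029,0,50,0,0.043,0.058,0,50,0,0.064,0.088,0,50,0,0.086,0.117,0,50,0,0.1,0.137,0,50,0,0.106,0.145,0,50,0.02,0.107,0.146,0,50,0.035,0.107,0.146,0])

```text
time: 21.2
eef_pos: [0.395, 0.2468, 0.099]
tcp_rot: [-72.4, 89.9, 7.1]
contact_force: [1.0, -0.6, -2.1]
width: 0.0551
```

Request:
step_arm(commands=[50,0.01,0,0,0,50,0.02,0,0,0,50,0.025,0,0,0,50,0.025,0,0,0,50,0.025,0,0,0])

```text
time: 21.62
eef_pos: [0.3952, 0.2462, 0.0743]
tcp_rot: [110.9, 90.0, -169.7]
contact_force: [-0.2, -0.1, -1.4]
width: 0.0552
```

```bash
python3 -c "
from h import *
go([.393,.2474,.049],79.3)
"
```

```text
t21.62 pos [0.3952 0.2462 0.0743] jaw 79.4 tilt 0.01 w 0.0552 F [-0.2 -0.1 -1.4] -> shift [0.0253 0.0023 0.0008] turn 0.1 q7 6
```

Request:
step_arm(commands=[50,0.008,0.002,0.001,0,50,0.016,0.002,0.001,0,50,0.021,0.002,0.001,0,50,0.024,0.002,0.001,0,50,0.025,0.002,0.001,0,50,0.026,0.002,0.001,0,50,0.026,0.002,0.001,0])

```text
time: 22.2
eef_pos: [0.3928, 0.2474, 0.049]
tcp_rot: [-161.9, 89.9, -82.4]
contact_force: [-4.2, -3.7, 15.1]
width: 0.0551
```

```bash
python3 -c "
from h import *
go([.393,.2474,.049],79.3)
"
```

```text
t22.20 pos [0.3928 0.2474 0.049 ] jaw 79.4 tilt 0.11 w 0.0551 F [-4.2 -3.7 15.1] -> shift [ 0.     -0.0002 -0.    ] turn 0.1 q7 3
```

Request:
step_arm(commands=[75,-0.001,0,0,0,85,-0.001,0,0,0,85,-0.001,0,0,0,85,-0.03,0,0,0,85,-0.065,0,0,0,85,-0.09,0,0,0,60,-0.09,0,0,0,60,-0.09,0,0,0])

```text
time: 22.87
eef_pos: [0.3942, 0.2481, 0.1394]
tcp_rot: [-58.1, 89.8, 21.3]
contact_force: [-0.8, -0.4, -0.6]
width: 0.0518
```

```bash
python3 -c "
from h import *
go([.432,.0115,.12],17.4)
p,d=read_camera('top')
cv2.imwrite('pics/a5.png',cv2.resize(p[90:260,140:400,::-1],None,fx=2.8,fy=2.8))"
```

```text
t22.87 pos [0.3942 0.2481 0.1394] jaw 79.4 tilt 0.18 w 0.0518 F [-0.8 -0.4 -0.6] -> shift [ 0.0192 -0.0808 -0.2255] turn 62.0 q7 13
```

View pics/a5.png

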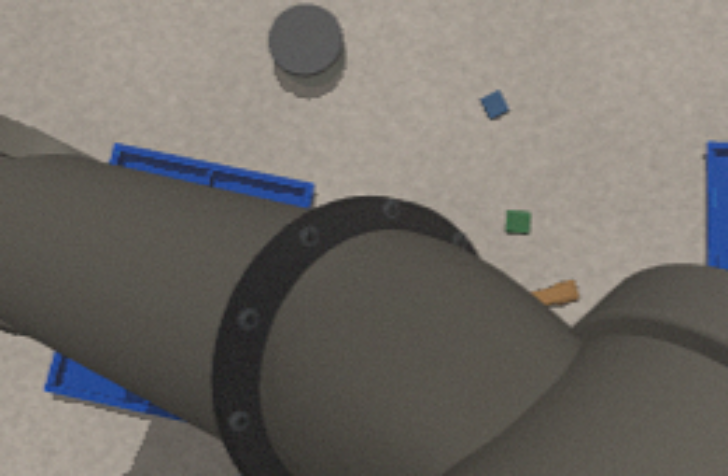

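The arm hides the tray here, but the brush end is still in place. Moving on to the brush.

Request:
step_arm(commands=[55,0,-0.012,-0.033,7,55,0,-0.024,-0.066,14,55,0,-0.036,-0.099,21,55,0,-0.048,-0.132,28,55,0,-0.06,-0.165,35,55,0,-0.07,-0.195,42,55,0,-0.078,-0.218,49,55,0,-0.081,-0.225,56])

```text
time: 23.58
eef_pos: [0.4305, 0.0069, 0.1367]
tcp_rot: [-175.7, 89.8, -152.9]
contact_force: [-0.3, 0.4, 0.2]
width: 0.0465
```

Request:
step_arm(commands=[50,0,0,0,6,50,0.02,0,0,6,50,0.04,0,0,6,50,0.06,0,0,6,50,0.06,0,0,6,50,0.06,0,0,6])

```text
time: 24.08
eef_pos: [0.4299, 0.0117, 0.077]
tcp_rot: [161.0, 89.7, 178.5]
contact_force: [0.8, 0.8, 0.8]
width: 0.0426
```

```bash
python3 -c "
from h import *
go([.4305,.0115,.026],17.4)
p,d=read_camera('top');p2,d2=read_camera('scene')
cv2.imwrite('pics/a6.png',cv2.resize(np.hstack([p[90:260,140:360],p2[90:260,250:410]])[:,:,::-1],None,fx=2.1,fy=2.1))"
```

```text
t24.08 pos [0.4299 0.0117 0.077 ] jaw 17.5 tilt 0.26 w 0.0426 F [0.8 0.8 0.8] -> shift [ 0.051  -0.0005  0.0008] turn 0.1 q7 -16
```

View pics/a6.png

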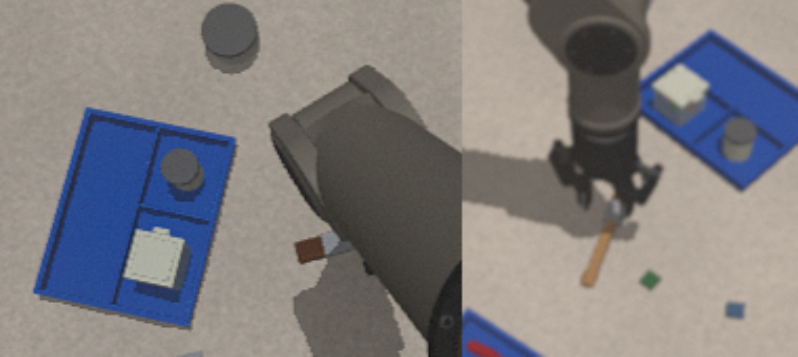

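Tub and pot stand in their bays in the left panel, at (157,257) and (183,170). The fingers straddle the brush handle behind the ferrule. Descending.

Request:
step_arm(commands=[50,0.014,0,0.001,0,50,0.028,0,0.001,0,50,0.042,0,0.001,0,50,0.05,0,0.001,0,50,0.053,0,0.001,0,50,0.054,0,0.001,0,50,0.054,0,0.001,0])

```text
time: 24.77
eef_pos: [0.4328, 0.012, 0.0248]
tcp_rot: [-20.8, 90.0, -3.4]
contact_force: [-0.9, 0.2, 0.3]
width: 0.0427
```

Request:
step_arm(commands=[25,0,0,0,0,10,0,0,0,0,10,0,0,0,0,10,0,0,0,0,10,0,0,0,0], newtons=30)

```text
time: 25.18
eef_pos: [0.4329, 0.0119, 0.025]
tcp_rot: [-31.1, 89.9, -13.7]
contact_force: [-1.2, -0.4, 5.8]
width: 0.0138
```

```bash
python3 -c "
from h import *
go([.4536,.3256,.12],79.3)"
```

```text
t25.18 pos [0.4329 0.0119 0.025 ] jaw 17.4 tilt 0.06 w 0.0138 F [-1.2 -0.4  5.8] -> shift [-0.0951  0.2931  0.1137] turn -61.9 q7 -23
```

Request:
step_arm(commands=[10,-0.03,0,0,0,10,-0.06,0,0,0,10,-0.09,0.01,0.004,-7,10,-0.1,0.04,0.016,-14,10,-0.1,0.075,0.029,-21,10,-0.1,0.11,0.043,-28,10,-0.1,0.145,0.056,-35,10,-0.1,0.18,0.07,-42])

```text
time: 25.85
eef_pos: [0.4453, 0.2058, 0.1248]
tcp_rot: [-85.6, 89.9, -25.9]
contact_force: [0.0, -0.8, 0.0]
width: 0.0136
```

```bash
python3 -c "
from h import *
go([.4536,.3256,.125],79.3)"
```

```text
t25.85 pos [0.4453 0.2058 0.1248] jaw 59.7 tilt 0.07 w 0.0136 F [ 0.  -0.8  0. ] -> shift [-0.0002  0.0532  0.1076] turn -19.6 q7 1
```

Request:
step_arm(commands=[10,0,0.015,0.03,-7,10,0,0.03,0.06,-14,10,0,0.043,0.085,-20,10,0,0.051,0.103,-20,10,0,0.053,0.107,-20,10,0.02,0.053,0.107,-20,10,0.04,0.053,0.107,-20,10,0.055,0.053,0.107,-20])

```text
time: 26.52
eef_pos: [0.4541, 0.3223, 0.068]
tcp_rot: [178.3, 89.9, -102.4]
contact_force: [-0.3, -0.4, -0.4]
width: 0.0138
```

Request:
step_arm(commands=[10,0.005,0,0,0,10,0.005,0,0,0,10,0.005,0,0,0])

```text
time: 26.77
eef_pos: [0.4543, 0.3235, 0.0646]
tcp_rot: [-110.8, 90.0, -31.4]
contact_force: [0.9, -0.8, -1.0]
width: 0.0137
```

```bash
python3 -c "
from h import *
go([.4536,.3256,.029],79.3)
p,d=read_camera('top');p2,d2=read_camera('scene')
cv2.imwrite('pics/a7.png',cv2.resize(np.hstack([p[90:260,140:360],p2[90:260,290:450]])[:,:,::-1],None,fx=2.1,fy=2.1))"
```

```text
t26.77 pos [0.4543 0.3235 0.0646] jaw 79.4 tilt 0.00 w 0.0137 F [ 0.9 -0.8 -1. ] -> shift [0.0356 0.0011 0.0019] turn 0.1 q7 4
```

View pics/a7.png

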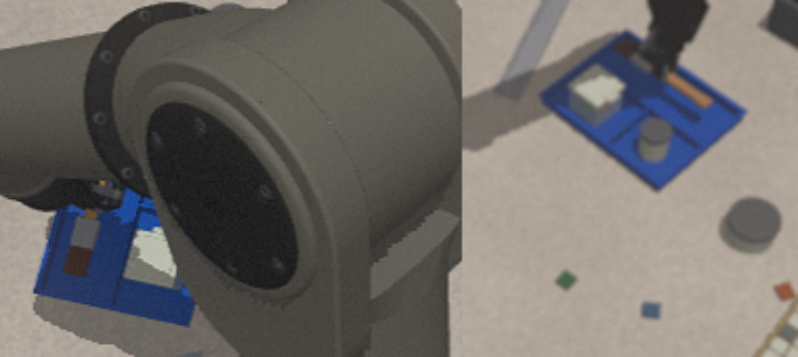

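Request:
step_arm(commands=[10,0.01,0.001,0.002,0,10,0.02,0.001,0.002,0,10,0.028,0.001,0.002,0,10,0.032,0.001,0.002,0,10,0.034,0.001,0.002,0,10,0.0355,0.001,0.002,0,10,0.0355,0.001,0.002,0,10,0.0355,0.001,0.002,0])

```text
time: 27.53
eef_pos: [0.4531, 0.3257, 0.029]
tcp_rot: [170.9, 89.9, -109.7]
contact_force: [-1.9, -2.2, 4.8]
width: 0.0136
```

```bash
python3 -c "
from h import *
go([.4536,.3256,.029],79.3)"
```

```text
t27.53 pos [0.4531 0.3257 0.029 ] jaw 79.4 tilt 0.06 w 0.0136 F [-1.9 -2.2  4.8] -> shift [ 0.     -0.0005 -0.    ] turn 0.1 q7 1
```

Contact on the floor. Releasing, rising straight up, then clearing the view.

Request:
step_arm(commands=[25,0,0,0,0,35,0,0,0,0,35,0,0,0,0,35,0,0,0,0,35,-0.03,0,0,0,35,-0.07,0,0,0,35,-0.11,0,0,0,35,-0.15,0,0,0])

```text
time: 28.2
eef_pos: [0.453, 0.3258, 0.1802]
tcp_rot: [105.2, 89.9, -175.3]
contact_force: [0.5, -0.2, -0.1]
width: 0.0299
```

```bash
python3 -c "
from h import *
go([.45,.02,.25],79.3)"
```

```text
t28.20 pos [0.453  0.3258 0.1802] jaw 79.4 tilt 0.06 w 0.0299 F [ 0.5 -0.2 -0.1] -> shift [-0.0698 -0.053  -0.3012] turn 0.1 q7 11
```

Request:
step_arm(commands=[35,-0.07,-0.053,-0.301,0,35,-0.07,-0.053,-0.301,0,35,-0.07,-0.053,-0.301,0,35,-0.07,-0.053,-0.301,0,35,-0.07,-0.053,-0.301,0,35,-0.07,-0.053,-0.301,0,35,-0.07,-0.053,-0.301,0,35,-0.07,-0.053,-0.301,0])

```text
time: 28.87
eef_pos: [0.4502, 0.0153, 0.2493]
tcp_rot: [-162.9, 89.9, -83.8]
contact_force: [-0.4, -0.0, -0.1]
width: 0.0301
```

```bash
python3 - <<'E'
from h import *
p,d=read_camera('top');W=cloud('top',d);z=W[...,2]
def rotm(a):a=np.radians(a);return np.array([[np.cos(a),-np.sin(a)],[np.sin(a),np.cos(a)]])
hsv=cv2.cvtColor(p,cv2.COLOR_RGB2HSV);blue=(hsv[...,0]>100)&(hsv[...,0]<128)&(hsv[...,1]>130)
for nm,c,yaw,box in(("nip",(.4719,-.272),.1,(-105,105,7,84)),("jar",(.4719,-.272),.1,(-105,105,-84,-3)),("brush",(.4455,.2814),-10.7,(-105,105,7,84)),("tub",(.4455,.2814),-10.7,(-105,8,-84,3)),("pot",(.4455,.2814),-10.7,(17,105,-84,-3))):
    L=(W[...,:2]-c)@rotm(yaw)*1000
    m=(L[...,0]>box[0])&(L[...,0]<box[1])&(L[...,1]>box[2])&(L[...,1]<box[3])&(z<.1)
    m&=(~blue)&(z>.009) if nm in("nip","brush") else z>{"jar":.072,"tub":.047,"pot":.043}[nm]
    n,l,st,_=cv2.connectedComponentsWithStats(m.astype(np.uint8));m=l==1+np.argmax(st[1:,4])
    A=np.c_[W[m][:,:2],np.ones(m.sum())];k=np.linalg.lstsq(A,z[m],rcond=None)[0]
    print(nm,m.sum(),rect(L[m]/1000),"z med/95 %.4f %.4f"%(np.median(z[m]),np.percentile(z[m],95)),"slope",k[:2].round(3))
m=(abs(z-.038)<.006)&(np.hypot(W[...,0]-.6696,W[...,1]-.1816)<.06);print("grout",rect(W[m]))
p2,_=read_camera('scene')
cv2.imwrite('pics/a8.png',np.vstack([p[60:260,140:490],p2[60:380,190:540]])[:,:,::-1])
E
```

```text
nip 710 (array([-1.6, 45. ]), array([170.9,  47.8]), 3.3) z med/95 0.0163 0.0205 slope [ 0.001 -0.001]
jar 449 (array([  5.3, -41.9]), array([53. , 54.8]), 45.9) z med/95 0.0780 0.0812 slope [ 0.012 -0.013]
brush 536 (array([-4.2, 42.2]), array([ 27.2, 165.7]), 88.7) z med/95 0.0134 0.0172 slope [0.    0.004]
tub 602 (array([-45.2, -44.4]), array([63.9, 57.9]), 0.5) z med/95 0.0536 0.0567 slope [-0.006  0.001]
pot 257 (array([ 61.5, -44.7]), array([43.1, 42.2]), 10.5) z med/95 0.0488 0.0519 slope [-0.003  0.005]
grout (array([664.9, 195. ]), array([66.7, 37.5]), 19.9)
```

View pics/a8.png

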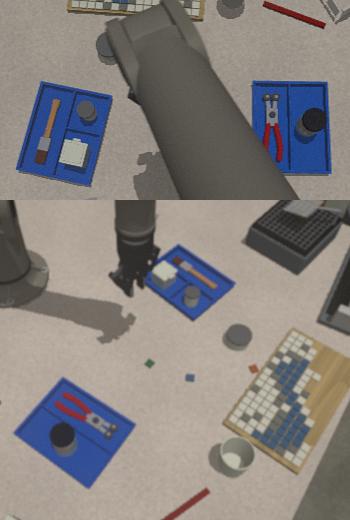

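All five are in their bays, flat or upright. The arm hides part of the grout pot in the top view, so I check it from the scene camera against the start and then hand in.

```bash
python3 - <<'E'
from h import *
for d in(np.load("pics/scene0.npz")["d"],read_camera("scene")[1]):
    W=cloud("scene",d);m=(abs(W[...,2]-.038)<.006)&(np.hypot(W[...,0]-.67,W[...,1]-.1816)<.06);print(rect(W[m]))
s=bot.read_state();print(s["contact_force"],np.abs(s["dq"]).max())
print(bot.close_job())
E
```

```text
(array([671.7, 179.7]), array([66. , 66.5]), 61.3)
(array([671.7, 180.5]), array([65.9, 68.6]), 31.6)
[ 0.39390488  1.21400624 -0.29774537] 3.330958814063186
the job is handed in; nothing more can be done
None
```

I made up both kits and handed the job in at about 29 s. Each thing was lowered until the wrist force showed contact or unloading, then released.

Final checks from the camera depth, in each tray's own axes, all within the limits:

| Thing | Position (mm) | Posture |
|---|---|---|
| Nippers (outline centre) | (−2, 45) | flat, about 3° off lengthwise |
| Jar | (5, −42) | upright, lid slope about 0.01 |
| Brush (outline centre) | (−4, 42) | flat, about 1° off lengthwise |
| Tub | (−45, −44) | upright |
| Pot | (62, −45) | upright |

One reading disagreed. The last top view put the grout pot about 14 mm off, because the arm hid half of it. The unobstructed scene camera put it within 1 mm of its starting place, and the gripper never went near it.

At hand-in the gripper was clear of everything, but the arm was still settling slightly, at about 3°/s in one joint.

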